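Gauge two fired stoneware sleeves on a stepped pin and sort them

ROBOT

A 6-joint arm with a two-finger parallel gripper is mounted at the origin on the work surface. World frame = base frame: x ahead of the robot, y to its left, z up, the work surface at z = 0. Lengths are in mm, angles in rad, forces in N, time in s.
With the tool pointing down it reaches from about 400 to 925 mm from the base axis. Payload 12.5 kg.
Tool frame: the origin (TCP) lies midway between the tips of the shut fingers; the grasp point (between the pads) lies 19 mm behind it; z points along the fingers, y is the line along which they close (so a half turn about z gives the same grasp; the last joint's range is limited). The gripper opens to 95 mm and grips with 3 to 60 N. Pads are 20 mm wide; open, the fingers measure 119 mm over their backs; the gripper's body (75 mm by 180 mm) begins 59 mm behind the grasp point.
Start: joints at [1, 0.491, 1.559, -0, 1.092, -0.106], TCP at [280.14, 558.72, 214.661] pointing down, gripper open.
Joint ranges: [-3.1, 3.1], [-0.84, 2.19], [0.05, 2.79], [-1.13, 4.28], [0.06, 2.93], [-2.69, 2.69]. Speed limits (rad/s): [2.22, 2.22, 2.79, 3.14, 3.14, 3.14].

INTERFACE

Orientations are given as [roll, pitch, yaw] about the fixed x, y, z axes, in that order (R = Rz(yaw) Ry(pitch) Rx(roll)).
In Python, from cell import env gives the robot as it stands.
- The arm moves only by the tool carry_out, never from a script. Its argument "series" is a list of rows, each a list of 4 numbers: the shift along the world's x, y, z normalised to -1 to 1, where 1 is 5 cm, then the turn about the world's z normalised to -1 to 1, where 1 is 6 degrees. In form: [[x, y, z, turn], ...]. A call has exactly 5 rows; each row shifts and turns the commanded pose from where the row before left it; what a row does not reach is not made up. A row lasts 1/10 s, in which the tool goes at most 50 mm and 8.59 degrees, less where a joint would pass 70% of its speed; a pose out of reach is approached as far as the arm can. A call with a number of a shift or a turn outside -1 to 1 is refused whole. A call with a gripper value outside its range is refused whole. "fingers" is the closure, from -1 (fully open) to 1 (shut), set as the call begins (left out, the last holds). The fingers move at their own pace and stop on an object; the grip force is fixed at half the most. Time passes only in rows, so rows that do not move let the fingers close, or fill a call up. It gives the time, the measured TCP pose, the force, the opening and the grip force at its end, in the units of the state.
- env.state(): the state, without advancing time (a new reading comes with each control period).
- env.read_camera(name): name is "side" or "top" or "wrist"; returns the picture (480x640x3 uint8, red, green, blue); there is no depth.
- env.calibration(name): a dict with "K" (3x3 intrinsics, pixels), "pose" (4x4, takes a point from camera to world coordinates). Camera axes: x right, y down, z forward; pixel columns grow to the right and rows downward; lengths in mm; the calibration is good to about 2 mm. A picture is of the moment at which its call begins: read the wrist's pose just before it. calibration takes no time and is no camera call; for the wrist camera it gives the pose at the moment of the call.
- env.job_done(): hands the job in; it is judged then, once.
Trained networks look in the newest picture that a camera, given by its name, has taken for a name from the list of things; names that differ only in an ending like _2 or _b are one class to them, and where a whole thing is asked for, a point or a joint stands for the part that bears it (a point fixed in the world has none). Each returns a list of dicts, best first, with "conf" (0 to 1); they miss things now and then, are a little off and sometimes report something else, mostly with a low value. They report only what shows in the picture. A call takes as long as a camera call. They do not tell look-alikes from the thing itself.
- env.look_for(camera, label): "position" ([row, column] as shares, 0 to 1, of the picture: columns of its width, rows of its height, amid what is visible of it).
The state is a dict: "t": time; "joints": joint angles; "qvel": joint speeds; "tau": joint torques, N m; "eef_pos": TCP position; "tcp_rot": TCP orientation; "ft_force": force on the tool from outside, world axes, zero at the start; "moment": the same for the moment, N m; "opening": opening from 0.0 (shut) to 1.0 (fully open); "grip_force": force on a finger pad.
Only numpy, scipy, OpenCV 4.12 (cv2) and the standard library are available. Lean on these libraries where they do the work, as an engineer would, in place of code of your own. Each camera call takes 0.05 s, during which the arm holds its last target. There are 200 camera calls.

TASK

Take the loose cover plate off the sleeve gauge and lay it flat, grip upwards, on the cork mat. Then, one sleeve at a time, gently slide each of the two stoneware sleeves upright down the gauge pin as far as it will go, and before touching the other sleeve stand it where it belongs: a sleeve that goes right down to the gauge's base goes upright in the blue crate, one that stops on the pin's shoulder goes upright in the low wooden tray. Leave the lidded clay pot and the clay cup standing where they are.

Things in the scene. Friction and masses are not known exactly. Their poses are not given: they have to be found in the camera images.
- gauge: fixed gauge: dark steel base 90 (x) by 180 (y) by 16 mm, origin under its centre. Gauge pin upright at the centre: 24 mm diameter from z 16 mm up to a flat shoulder at z 41, then a 15 mm nose up to z 66, tip tapered. Two 14 mm posts at y = -68 and +68 mm carry the cover: shoulder at z 78 mm, 7 mm pins above it up to z 90. Close the fingers along its x to stay clear of the posts
- cover: loose aluminium cover plate, 60 mm (x) by 180 mm (y) by 5 mm, 180 g, lying over the gauge on its two post pins, which pass through 13 mm holes 68 mm either side of the middle. Origin at the centre of its underside, z up. On top in the middle a black bar grip, 14 mm (x) by 50 mm (y), from z 5 to 37 mm: pinch it along x
- mat: fixed cork mat flat on the bench, 110 mm (x) by 200 mm (y), 3 mm thick, origin at the centre of its underside; the cover is laid here, its middle over the mat
- sleeve_a: loose stoneware sleeve (short thick tube, about 0.1 kg), 46 mm outside diameter, 42 mm tall, standing on end; origin at the centre of its underside, z along its bore. The bore, open at both ends, has not been measured: sleeves come with bores of about 28 mm (go down to the gauge base) or 19 mm (stop on the shoulder)
- sleeve_b: the other sleeve, the same outside: 46 mm diameter, 42 mm tall, origin at the centre of its underside, z along its bore; bore not measured either
- crate: fixed blue plastic crate with an open top, lined with newspaper, 200 mm (x) by 160 mm (y), walls 50 mm high and 5 mm thick, inner floor 5 mm above the bench; origin at the centre of its underside. For sleeves that go right down
- tray: fixed low wooden tray, 150 mm (x) by 140 mm (y), walls 18 mm high and 7 mm thick, inner floor 7 mm above the bench; origin at the centre of its underside. For sleeves that stop on the shoulder
- pot: bystander: lidded clay pot, 72 mm diameter, 74 mm tall, origin under its centre; leave alone
- cup: bystander: clay cup, 68 mm diameter, 55 mm tall, origin under its centre; leave alone
Mind the look-alikes: they are no part of the job. Leave any pink, red or yellow look-alike of the sleeve_a alone.

How it is judged (in metres and radians):
On the way, in this order (a step that is already met when the one before it is completed fails the run):
1. the cover plate lies flat on the cork mat, grip upwards (x of cover in the frame of mat between -0.055 and 0.055 m and y of cover in the frame of mat between -0.09 and 0.09 m and height (world z) of cover below 0.01 m and angle between cover's own z axis and vertical below 0.12 rad), for 0.2 s.
2. one sleeve has been slid down the gauge pin as far as it goes (to the base, or resting on the shoulder), the other sleeve still where it was ((((horizontal distance between sleeve_a and gauge below 0.005 m and z of sleeve_a in the frame of gauge between 0.012 and 0.02 m and angle between sleeve_a's own z axis and vertical below 0.12 rad) and distance of sleeve_b from where it was at the start of the episode below 0.015 m) or (((horizontal distance between sleeve_b and gauge below 0.005 m and z of sleeve_b in the frame of gauge between 0.036 and 0.045 m and angle between sleeve_b's own z axis and vertical below 0.12 rad) and contact force between sleeve_b and gauge above 0.2 N) and distance of sleeve_a from where it was at the start of the episode below 0.015 m))), for 0.2 s.
3. that sleeve stands released in its place (right down: crate; stopped on the shoulder: tray), the other sleeve still where it was ((((x of sleeve_a in the frame of crate between -0.075 and 0.075 m and y of sleeve_a in the frame of crate between -0.055 and 0.055 m and z of sleeve_a in the frame of crate below 0.01 m and angle between sleeve_a's own z axis and vertical below 0.12 rad and linear speed of sleeve_a below 0.03 m/s and contact force between sleeve_a and the fingers below 0.05 N) and distance of sleeve_b from where it was at the start of the episode below 0.015 m) or ((x of sleeve_b in the frame of tray between -0.05 and 0.05 m and y of sleeve_b in the frame of tray between -0.045 and 0.045 m and z of sleeve_b in the frame of tray below 0.012 m and angle between sleeve_b's own z axis and vertical below 0.12 rad and linear speed of sleeve_b below 0.03 m/s and contact force between sleeve_b and the fingers below 0.05 N) and distance of sleeve_a from where it was at the start of the episode below 0.015 m))), for 0.2 s.
4. the other sleeve has been slid down the gauge pin as far as it goes (to the base, or resting on the shoulder) (((((horizontal distance between sleeve_b and gauge below 0.005 m and z of sleeve_b in the frame of gauge between 0.036 and 0.045 m and angle between sleeve_b's own z axis and vertical below 0.12 rad) and contact force between sleeve_b and gauge above 0.2 N) and (x of sleeve_a in the frame of crate between -0.075 and 0.075 m and y of sleeve_a in the frame of crate between -0.055 and 0.055 m and z of sleeve_a in the frame of crate below 0.01 m and angle between sleeve_a's own z axis and vertical below 0.12 rad and linear speed of sleeve_a below 0.03 m/s and contact force between sleeve_a and the fingers below 0.05 N)) or ((horizontal distance between sleeve_a and gauge below 0.005 m and z of sleeve_a in the frame of gauge between 0.012 and 0.02 m and angle between sleeve_a's own z axis and vertical below 0.12 rad) and (x of sleeve_b in the frame of tray between -0.05 and 0.05 m and y of sleeve_b in the frame of tray between -0.045 and 0.045 m and z of sleeve_b in the frame of tray below 0.012 m and angle between sleeve_b's own z axis and vertical below 0.12 rad and linear speed of sleeve_b below 0.03 m/s and contact force between sleeve_b and the fingers below 0.05 N)))), for 0.2 s.
At the end, for the whole second after the job is handed in: Both sleeves upright (0.12 rad), released, on the floor: the one reaching the gauge base in the crate, within 75 mm (x), 55 mm (y) of its middle; the one stopping on the shoulder in the tray, within 50, 45 mm. Cover flat on the mat, grip up, middles within 55, 90 mm (all of step 1 and x of sleeve_a in the frame of crate between -0.075 and 0.075 m and y of sleeve_a in the frame of crate between -0.055 and 0.055 m and z of sleeve_a in the frame of crate below 0.01 m and angle between each of sleeve_a, sleeve_b's own z axis and vertical below 0.12 rad and linear speed of each of sleeve_a, sleeve_b below 0.03 m/s and contact force between each of sleeve_a, sleeve_b and the fingers below 0.05 N and x of sleeve_b in the frame of tray between -0.05 and 0.05 m and y of sleeve_b in the frame of tray between -0.045 and 0.045 m and z of sleeve_b in the frame of tray below 0.012 m); the robot touches nothing.
It fails at once if the lidded pot or the cup is moved more than 40 mm (distance of any of pot, cup from where it was at the start of the episode above 0.04 m).
It fails at once if a sleeve is pressed or knocked against the gauge with more than 45 N (contact force between any of sleeve_a, sleeve_b and gauge above 45 N).
It fails at once if a sleeve is dropped or knocked hard (more than 60 N) onto the crate or tray (contact force between any of sleeve_a, sleeve_b and crate above 60 N or contact force between any of sleeve_a, sleeve_b and tray above 60 N).
It also fails if it takes over 72 s, if anything falls off the work surface, if the arm or the gripper's body presses on something with over 40 N, if the wrist force passes 120 N, or if a joint passes its speed limit or range.

## Working session

There is one attempt and no reset: what is moved stays moved. The work goes in short steps, Python scripts to look and compute and a tool call to move; the robot and the scene stay as the last step left them, time stands still between calls to the robot, and variables do not carry over. Pictures are saved under pics/ and viewed, at most 10 in all, crops included, and the job is handed in when it is done.

Besides the shell and the picture viewer there is one more tool, called after "Request:" in YAML: its name, and indented under it one key for each argument. carry_out: Moves the arm, as the interface text tells. Its arguments: {"type":"object","properties":{"series":{"type":"array","items":{"type":"array","items":{"type":"number","minimum":-1,"maximum":1}}},"fingers":{"type":"number"}},"required":["series"]}

```bash
mkdir -p pics
cat > h.py <<'E'
import numpy as np, cv2
from cell import env
def ray(cam,u,v,z,cal=None):
    c=cal or env.calibration(cam); K=np.array(c["K"]);T=np.array(c["pose"])
    d=T[:3,:3]@np.linalg.solve(K,[u,v,1.]); o=T[:3,3]
    return o+d*(z-o[2])/d[2]
def proj(cam,p,cal=None):
    c=cal or env.calibration(cam); T=np.array(c["pose"]);q=np.array(c["K"])@(T[:3,:3].T@(np.array(p)-T[:3,3]));return q[:2]/q[2]
def save(cam,name):
    im=env.read_camera(cam); cv2.imwrite("pics/"+name,im[...,::-1]); return im
E
python3 - <<'E'
from h import *
s=env.state();print(s["eef_pos"],s["tcp_rot"],s["opening"])
H=dict(gauge=80,cover=83,mat=3,sleeve_a=42,crate=50,tray=18,pot=74,cup=55)
for cam in("top","side"):
    save(cam,cam+"0.png"); print(cam,np.round(env.calibration(cam)["pose"],2).tolist(),np.array(env.calibration(cam)["K"]).round().tolist())
    for n,z in H.items():
        for r in env.look_for(cam,n):
            v,u=r["position"];v*=480;u*=640
            print(n,round(r["conf"],2),round(u),round(v),ray(cam,u,v,z).round())
E
```

```text
[279.98487277 558.49143179 214.03107219] [-3.14044794e+00 -1.17753801e-04  2.67681138e+00] 0.9954401700014808
top [[0.01, -1.0, 0.06, 464.4], [-1.0, -0.01, -0.01, 17.62], [0.01, -0.06, -1.0, 1115.6], [0.0, 0.0, 0.0, 1.0]] [[506.0, 0.0, 320.0], [0.0, 506.0, 246.0], [0.0, 0.0, 1.0]]
gauge 0.62 343 224 [575. -39.  80.]
gauge 0.23 417 301 [ 416. -190.   80.]
cover 0.89 338 205 [614. -27.  83.]
mat 0.97 332 283 [453. -17.   3.]
sleeve_a 0.91 423 206 [ 619. -210.   42.]
sleeve_a 0.75 224 301 [413. 211.  42.]
sleeve_a 0.69 416 245 [ 535. -196.   42.]
crate 0.63 491 242 [ 541. -354.   50.]
crate 0.31 341 204 [621. -36.  50.]
tray 0.77 166 240 [543. 344.  18.]
pot 0.62 424 166 [ 697. -207.   74.]
cup 0.61 221 168 [693. 221.  55.]
side [[0.89, -0.32, 0.32, 197.5], [-0.45, -0.63, 0.63, -671.57], [0.0, -0.71, -0.71, 859.63], [0.0, 0.0, 0.0, 1.0]] [[459.0, 0.0, 322.0], [0.0, 459.0, 235.0], [0.0, 0.0, 1.0]]
gauge 0.84 351 270 [ 557. -108.   80.]
gauge 0.37 246 224 [400. 140.  80.]
cover 0.77 358 244 [609. -47.  83.]
mat 0.83 294 283 [452. -24.   3.]
sleeve_a 0.97 315 342 [ 415. -214.   42.]
sleeve_a 0.96 363 316 [ 534. -203.   42.]
sleeve_a 0.93 399 316 [ 604. -237.   42.]
sleeve_a 0.82 246 226 [406. 172.  42.]
sleeve_a 0.66 257 312 [334. -91.  42.]
crate 0.71 433 295 [ 697. -229.   50.]
crate 0.59 405 384 [ 524. -375.   50.]
tray 0.84 273 180 [551. 345.  18.]
pot 0.92 431 295 [ 678. -240.   74.]
cup 0.97 333 187 [673. 197.  55.]
```

View pics/top0.png

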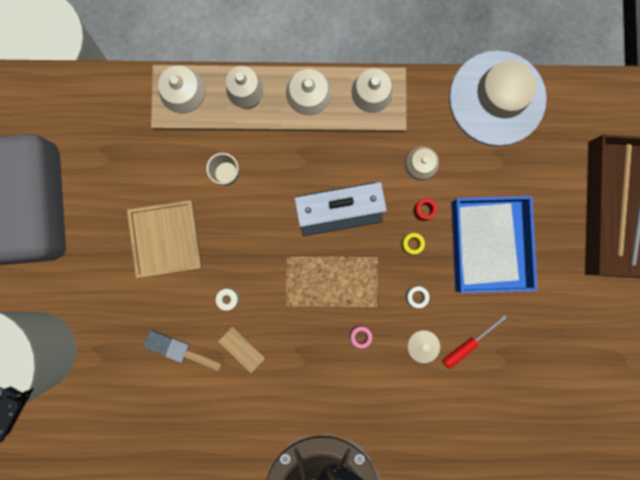

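View pics/side0.png

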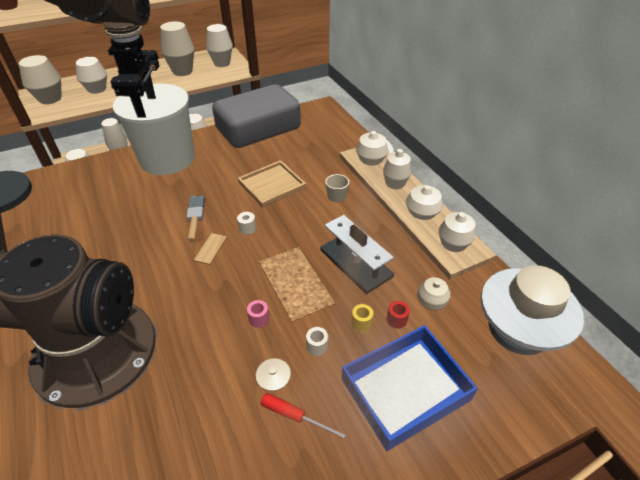

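The top view shows two white sleeves: (418,297) with the wide bore, and (227,299) with a narrower bore. The pink, red and yellow rings are look-alikes. The cover sits on the gauge around (340,205), tilted slightly. The crate is on the right at (495,244), the tray on the left at (164,239) and the mat at (332,282). The side view agrees.

Run:
```python
from h import *
im=cv2.imread("pics/top0.png"); hsv=cv2.cvtColor(im,cv2.COLOR_BGR2HSV)
def blob(box,m,z,name):
    x0,y0,x1,y1=box; k=m[y0:y1,x0:x1].astype(np.uint8)
    n,l,st,_=cv2.connectedComponentsWithStats(k); i=1+st[1:,4].argmax()
    c=cv2.findContours((l==i).astype(np.uint8),0,2)[0][0]+[x0,y0]
    b=cv2.boxPoints(cv2.minAreaRect(c.astype(np.float32)))
    w=np.array([ray("top",u,v,z)[:2] for u,v in b]); e,f=w[1]-w[0],w[2]-w[1]
    print(name,st[i,4],"ctr",w.mean(0).round(1),"sides",np.linalg.norm(e).round(1),np.linalg.norm(f).round(1),"ang",np.degrees(np.arctan2(e[1],e[0])).round(1),np.degrees(np.arctan2(f[1],f[0])).round(1))
S,V=hsv[...,1],hsv[...,2]
print("px",[hsv[a].tolist() for a in((297,408),(299,218),(205,310),(195,370),(205,343),(200,495),(270,160),(282,332))])
w=(S<70)&(V>150)
blob((400,280,440,315),w,42,"sR");blob((207,282,247,317),w,42,"sL");
blob((285,175,395,240),(S<90)&(V>120),83,"cover")
blob((320,190,365,215),V<70,115,"grip")
blob((440,180,550,305),(hsv[...,0]>100)&(hsv[...,0]<130)&(S>120),50,"crate")
```

```text
px [[48, 19, 199], [30, 20, 228], [107, 31, 217], [106, 30, 202], [108, 30, 42], [108, 189, 116], [17, 106, 192], [16, 116, 160]]
sR 276 ctr [ 424.2 -200.5] sides 44.6 46.4 ang -89.6 179.7
sL 347 ctr [416.5 207. ] sides 45.9 44.9 ang -44.3 -134.2
cover 2528 ctr [615.6 -31.8] sides 185.9 64.1 ang -79.4 -170.1
grip 142 ctr [613.2 -31.2] sides 45.4 12.4 ang -79.1 -169.5
crate 3182 ctr [ 537.9 -359.4] sides 171.5 200.8 ang -86.9 -178.4
```

Request:
carry_out:
  series:
    - [0.6,-1,0,-1]
    - [0.6,-1,0,-1]
    - [0.6,-1,0,-1]
    - [0.6,-1,0,-1]
    - [0.6,-1,0,-1]
  fingers: -1

```text
t: 1.4
eef_pos: [409.4, 342.6, 214.9]
tcp_rot: [3.141, 0.0, 2.149]
ft_force: [0.9, 0.6, 0.5]
opening: 0.999
grip_force: 0.0
```

Request:
carry_out:
  series:
    - [0.6,-1,0,-1]
    - [0.6,-1,0,-1]
    - [0.6,-1,0,-1]
    - [0,-1,0,-1]
    - [0,-1,0,0]

```text
t: 1.9
eef_pos: [486.1, 113.8, 214.5]
tcp_rot: [3.141, 0.0, 1.731]
ft_force: [0.9, 0.6, -0.7]
opening: 1.006
grip_force: 0.0
```

Request:
carry_out:
  series:
    - [0.8,-1,0,0.1]
    - [0.8,-1,0,0.1]
    - [0.8,-0.8,0,0]
    - [0,0,0,0]
    - [0,0,0,0]

```text
t: 2.4
eef_pos: [583.8, 1.5, 214.1]
tcp_rot: [-3.141, -0.0, 1.754]
ft_force: [-0.3, 1.3, -0.6]
opening: 0.996
grip_force: 0.0
```

Run:
```python
from h import *
cal=env.calibration("wrist"); im=save("wrist","w1.png"); s=env.state();print(s["eef_pos"],s["tcp_rot"])
print(np.array(cal["pose"]).round(2).tolist(),np.array(cal["K"]).round().tolist())
import pickle;pickle.dump(cal,open("w1.pkl","wb"))
for n,z in dict(cover=83,gauge=80).items():
    for r in env.look_for("wrist",n):
        v,u=r["position"];print(n,r["conf"],u*640,v*480,ray("wrist",u*640,v*480,z,cal))
```

```text
[583.29549644   2.33794782 214.34348052] [-3.14079343e+00 -3.69684314e-04  1.75474830e+00]
[[0.98, 0.18, 0.05, 570.1], [0.18, -0.94, -0.28, 80.59], [-0.0, 0.28, -0.96, 384.9], [0.0, 0.0, 0.0, 1.0]] [[433.0, 0.0, 316.0], [0.0, 433.0, 235.0], [0.0, 0.0, 1.0]]
cover 0.66 347.584 252.38400000000001 [610.7725256  -15.29016479  83.        ]
gauge 0.61 303.42400000000004 205.2 [572.67396751  13.01255465  80.        ]
gauge 0.3 401.024 421.2 [ 685.6318275  -154.53440642   80.        ]
```

View pics/w1.png

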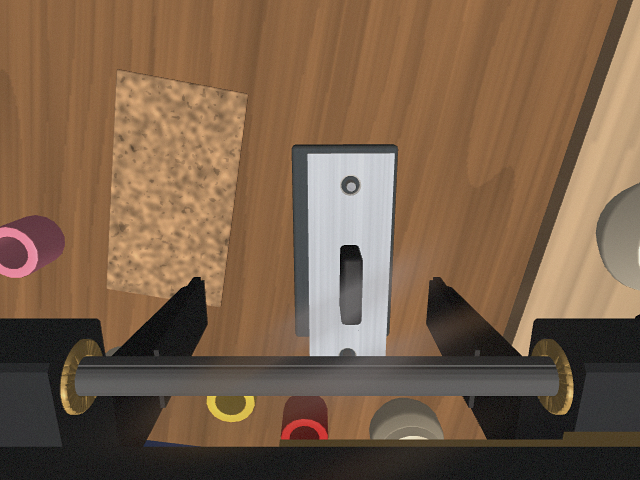

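The wrist view shows the plate corners at (308,153) and (394,153), the near post pin at (350,185) and the grip from about (350,246) to (350,325). Nothing is in the way of the fingers.

Run:
```python
from h import *
import pickle;cal=pickle.load(open("w1.pkl","rb"))
R=lambda u,v,z:ray("wrist",u,v,z,cal)[:2].round(1)
print("corners",R(308,153,83),R(394,153,83),"pin",R(350,185,90),"hole2",R(347,353,88))
print("grip ends top",R(350,246,115),R(350,325,115), "base",R(350,246,83),R(350,325,83))
im=cv2.imread("pics/w1.png").max(2)
for r in(255,270,285,300,315):
    c=np.where(im[r,325:380]<75)[0]+325; print(r,c.min(),c.max(),im[r,336:366].tolist())
for t in((615,-32,115),(640,-32,115)):print(proj("wrist",t,cal))
import math
th=0.18
for r in(160,200,240,290,330):
    row=im[r]; c=np.where(row[290:410]>150)[0]+290; 
    a,b=R(c.min(),r,83),R(c.max(),r,83);print(r,c.min(),c.max(),a,b,(a+b)/2,np.hypot(*(b-a)))
```

```text
corners [569.3  50.4] [627.6  61.2] pin [601.6  35. ] hole2 [626.4 -94.6]
grip ends top [ 6.071e+02 -5.000e-01] [618.8 -56.7] base [611.5 -10.1] [624.6 -73. ]
255 340 360 [208, 208, 213, 213, 5, 19, 23, 27, 25, 28, 26, 24, 16, 24, 30, 22, 26, 18, 19, 27, 25, 27, 29, 14, 34, 125, 209, 206, 205, 207]
270 340 361 [204, 209, 210, 210, 15, 32, 31, 41, 52, 58, 66, 71, 68, 71, 71, 71, 71, 68, 71, 65, 70, 69, 67, 66, 62, 54, 94, 211, 204, 199]
285 340 343 [203, 206, 203, 156, 54, 65, 63, 69, 75, 83, 94, 88, 91, 89, 93, 93, 94, 93, 99, 97, 98, 100, 100, 98, 96, 96, 135, 199, 195, 195]Traceback (most recent call last):
  File "<stdin>", line 8, in <module>
    return umr_minimum(a, axis, None, out, keepdims, initial, where)
ValueError: zero-size array to reduction operation minimum which has no identity
```

Request:
carry_out:
  series:
    - [0.31,-0.34,0,0]
    - [0.31,-0.34,0,0]
    - [0,0,-0.7,0]
    - [0,0,-0.3,0]
    - [0,0,0,0]

```text
t: 3.05
eef_pos: [613.5, -30.6, 163.0]
tcp_rot: [-3.138, -0.001, 1.756]
ft_force: [0.8, -0.4, 0.4]
opening: 1.003
grip_force: 0.0
```

Request:
carry_out:
  series:
    - [0,0,-0.5,0]
    - [0,0,-0.5,0]
    - [0,0,-0.3,0]
    - [0,0,-0.14,0]
    - [0,0,0,0]

```text
t: 3.55
eef_pos: [614.8, -31.2, 93.0]
tcp_rot: [3.142, -0.0, 1.756]
ft_force: [0.0, -0.4, 0.2]
opening: 1.0
grip_force: 0.0
```

Run:
```python
from h import *
s=env.state();print(s["eef_pos"],s["tcp_rot"],s["ft_force"])
```

```text
[614.77652804 -31.17341421  93.01595606] [ 3.14150242e+00 -6.62026103e-06  1.75605485e+00] [ 0.00706682 -0.44336099  0.23246141]
```

Request:
carry_out:
  series:
    - [0,0,0,0]
    - [0,0,0,0]
    - [0,0,0,0]
    - [0,0,0,0]
    - [0,0,0,0]
  fingers: 1

```text
t: 4.05
eef_pos: [614.8, -31.8, 92.9]
tcp_rot: [3.141, 0.0, 1.755]
ft_force: [1.0, 0.1, -0.7]
opening: 0.637
grip_force: 0.0
```

Request:
carry_out:
  series:
    - [0,0,0,0]
    - [0,0,0,0]
    - [0,0,0.2,0]
    - [0,0,0.4,0]
    - [0,0,0.4,0]

```text
t: 4.55
eef_pos: [614.7, -31.7, 143.7]
tcp_rot: [-3.141, -0.0, 1.755]
ft_force: [-0.2, 0.7, 0.0]
opening: 0.217
grip_force: 0.0
```

Request:
carry_out:
  series:
    - [-0.4,0,0.2,0]
    - [-0.7,0.1,0,0]
    - [-0.8,0.1,0,0]
    - [-0.8,0,0,0]
    - [-0.4,0,0,0]

```text
t: 5.05
eef_pos: [456.9, -21.3, 153.3]
tcp_rot: [-3.141, -0.0, 1.755]
ft_force: [-0.1, 0.2, 0.3]
opening: 0.003
grip_force: 0.0
```

Run:
```python
from h import *
s=env.state();print(s["eef_pos"],s["tcp_rot"],s["ft_force"],s["moment"],s["opening"],s["grip_force"])
save("side","s2.png")
```

```text
[456.92216117 -21.31074273 153.34614467] [-3.14104203e+00 -2.18693145e-04  1.75549487e+00] [-0.13789392  0.15932922  0.32742387] [-0.03916642  0.06053815 -0.02154675] 0.0029971910498734935 0.0
```

View pics/s2.png

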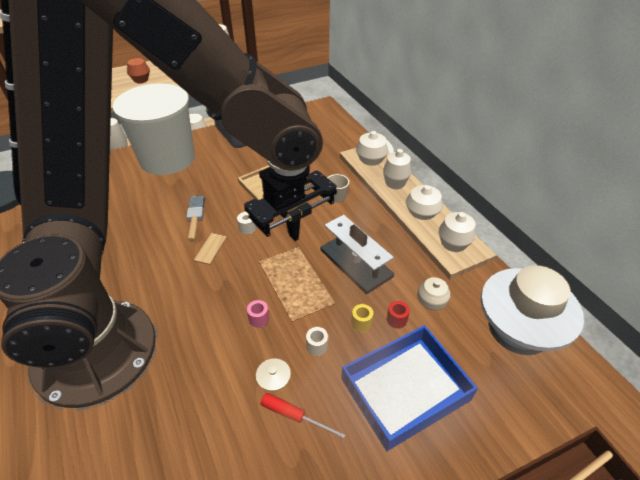

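The fingers close slowly and the grip was missed: the picture shows the cover still on its posts at (358,242). I'll return partly open and wait longer for the fingers to close.

Request:
carry_out:
  series:
    - [0.4,0,0,0]
    - [0.8,0,0,0]
    - [0.8,-0.1,0,0]
    - [0.7,-0.1,0,0]
    - [0.45,0,0,0]
  fingers: 0.1

```text
t: 5.6
eef_pos: [620.0, -32.3, 153.1]
tcp_rot: [3.14, 0.001, 1.755]
ft_force: [-0.5, -0.2, -0.1]
opening: 0.366
grip_force: 0.0
```

Request:
carry_out:
  series:
    - [0,0,0,0]
    - [0,0,-0.3,0]
    - [0,0,-0.5,0]
    - [0,0,-0.4,0]
    - [0,0,0,0]

```text
t: 6.1
eef_pos: [615.7, -31.5, 90.8]
tcp_rot: [-3.138, -0.001, 1.755]
ft_force: [0.8, -0.7, -0.0]
opening: 0.45
grip_force: 0.0
```

Request:
carry_out:
  series:
    - [0,0,0,0]
    - [0,0,0,0]
    - [0,0,0,0]
    - [0,0,0,0]
    - [0,0,0,0]
  fingers: 1

```text
t: 6.6
eef_pos: [617.3, -31.7, 93.3]
tcp_rot: [3.141, 0.0, 1.755]
ft_force: [-2.8, 0.1, 5.5]
opening: 0.144
grip_force: 30.0
```

Request:
carry_out:
  series:
    - [0,0,0,0]
    - [0,0,0,0]
    - [0,0,0,0]
    - [0,0,0,0]
    - [0,0,0,0]

```text
t: 7.1
eef_pos: [617.3, -31.7, 93.3]
tcp_rot: [3.141, 0.0, 1.755]
ft_force: [-2.4, 0.4, 6.4]
opening: 0.145
grip_force: 30.0
```

Request:
carry_out:
  series:
    - [0,0,0.2,0]
    - [0,0,0.4,0]
    - [0,0,0.4,0]
    - [-0.3,0,0.1,0]
    - [-0.6,0.1,0,0]

```text
t: 7.6
eef_pos: [573.4, -27.1, 148.9]
tcp_rot: [3.139, 0.001, 1.755]
ft_force: [0.3, -0.0, -1.6]
opening: 0.139
grip_force: 30.0
```

Request:
carry_out:
  series:
    - [-0.7,0.1,0,0]
    - [-0.7,0.1,0,0]
    - [-0.6,0,0,0]
    - [-0.3,0,-0.2,0]
    - [0,0,-0.4,0]

```text
t: 8.1
eef_pos: [456.2, -16.6, 119.0]
tcp_rot: [3.139, 0.001, 1.755]
ft_force: [0.9, -0.4, -2.5]
opening: 0.147
grip_force: 30.0
```

Request:
carry_out:
  series:
    - [0,0,-0.6,0]
    - [0,0,-0.6,0]
    - [0,0,-0.3,0]
    - [0,0,-0.1,0]
    - [0,0,0,0]

```text
t: 8.6
eef_pos: [457.3, -16.7, 37.6]
tcp_rot: [-3.141, -0.0, 1.755]
ft_force: [-0.8, -0.2, -2.4]
opening: 0.145
grip_force: 30.0
```

Request:
carry_out:
  series:
    - [0,0,-0.2,0]
    - [0,0,-0.14,0]
    - [0,0,-0.06,0]
    - [0,0,0,0]
    - [0,0,0,0]

```text
t: 9.1
eef_pos: [457.3, -16.8, 17.9]
tcp_rot: [3.141, 0.0, 1.755]
ft_force: [-1.6, -0.2, 3.4]
opening: 0.142
grip_force: 30.0
```

Request:
carry_out:
  series:
    - [0,0,0,0]
    - [0,0,0,0]
    - [0,0,0,0]
    - [0,0,0,0]
    - [0,0,0,0]
  fingers: -1

```text
t: 9.6
eef_pos: [457.3, -16.7, 17.6]
tcp_rot: [3.142, 0.0, 1.755]
ft_force: [-0.4, -0.3, -0.4]
opening: 0.511
grip_force: 0.0
```

Request:
carry_out:
  series:
    - [0,0,0.4,0]
    - [0,0,0.8,0]
    - [0,0,0.8,0]
    - [0,0,0.8,0]
    - [0,0,0.8,0]

```text
t: 10.1
eef_pos: [456.9, -16.6, 199.4]
tcp_rot: [3.141, 0.0, 1.755]
ft_force: [0.2, -0.8, -0.6]
opening: 0.93
grip_force: 0.0
```

Request:
carry_out:
  series:
    - [0.2,-0.5,0,0]
    - [0,-1,0,0]
    - [-0.3,-0.6,0,0]
    - [-0.3,0,0,0]
    - [0,0,0,0]

```text
t: 10.6
eef_pos: [435.9, -122.2, 197.6]
tcp_rot: [-3.141, -0.001, 1.753]
ft_force: [0.3, 0.4, -0.9]
opening: 1.001
grip_force: 0.0
```

Run:
```python
from h import *
cal=env.calibration("wrist"); im=save("wrist","w3.png"); s=env.state();print(s["eef_pos"],s["tcp_rot"])
import pickle;pickle.dump(cal,open("w3.pkl","wb"))
for n,z in dict(cover=8,sleeve_a=42).items():
    for r in env.look_for("wrist",n):
        v,u=r["position"];print(n,r["conf"],u*640,v*480,ray("wrist",u*640,v*480,z,cal))
```

```text
[ 436.98005363 -121.89940084  197.78188268] [ 3.14146225e+00 -5.78155004e-05  1.75401621e+00]
cover 0.81 364.992 96.09599999999999 [457.81875317 -26.95126752   8.        ]
sleeve_a 0.95 409.47200000000004 303.12 [ 525.15363955 -180.5262072    42.        ]
sleeve_a 0.72 194.68800000000002 133.296 [336.86467482 -76.78292488  42.        ]
sleeve_a 0.64 288.832 300.096 [ 426.98719294 -196.04659132   42.        ]
sleeve_a 0.63 504.0 333.12 [ 609.99826743 -192.7752248    42.        ]
```

View pics/w3.png

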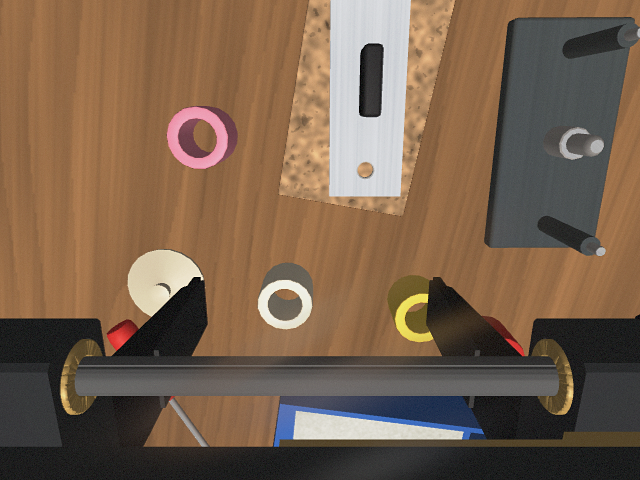

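The cover lies on the mat. The white sleeve's ring centre is at (285,303) with a wide bore. The gauge pin's nose tip is near (592,146), with post tips at (629,37) and (600,251).

```bash
python3 - <<'E'
from h import *
import pickle;cal=pickle.load(open("w3.pkl","rb"))
R=lambda u,v,z:ray("wrist",u,v,z,cal)[:2].round(1)
im=cv2.imread("pics/w3.png");hsv=cv2.cvtColor(im,cv2.COLOR_BGR2HSV)
k=((hsv[...,1]<60)&(hsv[...,2]>175)).astype(np.uint8)[265:345,245:325]
n,l,st,_=cv2.connectedComponentsWithStats(k);i=1+st[1:,4].argmax()
c=cv2.findContours((l==i).astype(np.uint8),cv2.RETR_CCOMP,1)[0]
for q in c:
    if len(q)>30:
        e=cv2.fitEllipse(q);u,v=e[0][0]+245,e[0][1]+265;print("ell",u,v,e[1],R(u,v,42),"dia",R(u-e[1][0]/2,v,42)-R(u+e[1][0]/2,v,42))
p1,p2=R(629,37,90),R(600,251,90);print("posts",p1,p2,(p1+p2)/2,np.hypot(*(p1-p2)),np.arctan2(-(p1-p2)[0],(p1-p2)[1]))
print("nose",R(592,146,66),"shoulder",R(574,143.5,41))
E
python3 -c "
import cv2;im=cv2.imread('pics/w3.png')[10:270,480:640];cv2.imwrite('pics/w3c.png',cv2.resize(im,None,fx=2.3,fy=2.3))"
```

```text
ell 284.4878921508789 303.88595962524414 (48.19860076904297, 53.239341735839844) [ 424.  -200.1] dia [-39.1  -7.3]
ell 284.58835220336914 304.2528953552246 (32.63950729370117, 35.319183349609375) [ 424.2 -200.4] dia [-26.5  -4.9]
posts [595.9  30.3] [627.5 -99.2] [611.7  -34.45] 133.2996999246435 0.2393382571492842
nose [612.2 -33. ] shoulder [614.1 -32.9]
```

View pics/w3c.png

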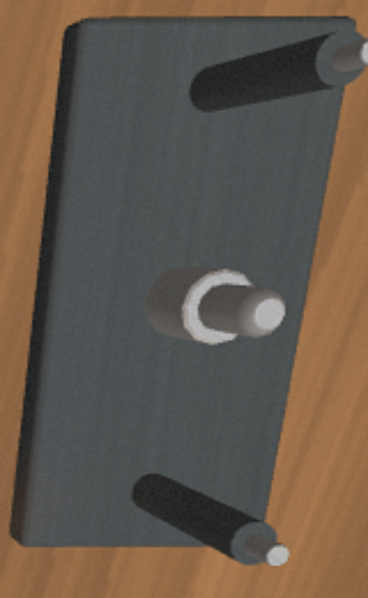

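Request:
carry_out:
  series:
    - [-0.1,-0.5,0,0]
    - [-0.16,-0.7,0,0]
    - [0,-0.36,-0.4,0]
    - [0,0,-0.8,0]
    - [0,0,-0.6,0]
  fingers: -0.4

```text
t: 11.25
eef_pos: [424.8, -199.7, 106.2]
tcp_rot: [3.141, 0.0, 1.755]
ft_force: [0.0, 0.3, 0.7]
opening: 0.709
grip_force: 0.0
```

Request:
carry_out:
  series:
    - [0,0,0,0]
    - [0,0,0,0]
    - [0,0,0,0]
    - [0,0,0,0]
    - [0,0,0,0]

```text
t: 11.75
eef_pos: [424.7, -199.8, 108.7]
tcp_rot: [3.14, 0.001, 1.756]
ft_force: [0.2, 0.3, -0.6]
opening: 0.698
grip_force: 0.0
```

Request:
carry_out:
  series:
    - [0,0,-0.6,0]
    - [0,0,-0.6,0]
    - [0,0,-0.5,0]
    - [0,0,-0.26,0]
    - [0,0,0,0]

```text
t: 12.25
eef_pos: [423.9, -199.5, 8.7]
tcp_rot: [-3.14, -0.001, 1.755]
ft_force: [-0.8, -0.4, 1.1]
opening: 0.7
grip_force: 0.0
```

Request:
carry_out:
  series:
    - [0,0,0,0]
    - [0,0,0,0]
    - [0,0,0,0]
    - [0,0,0,0]
    - [0,0,0,0]
  fingers: 1

```text
t: 12.75
eef_pos: [424.6, -199.9, 10.5]
tcp_rot: [3.14, 0.001, 1.755]
ft_force: [-1.1, -0.2, 7.7]
opening: 0.483
grip_force: 30.0
```

Request:
carry_out:
  series:
    - [0,0,0.2,0]
    - [0,0,0.6,0]
    - [0,0,0.8,0]
    - [0,0,0.8,0]
    - [0,0,0.2,0]

```text
t: 13.25
eef_pos: [425.2, -200.3, 143.9]
tcp_rot: [3.137, 0.004, 1.755]
ft_force: [0.3, -0.0, -1.3]
opening: 0.481
grip_force: 30.0
```

Request:
carry_out:
  series:
    - [0.4,0.3,0.4,0]
    - [0.8,0.6,0.4,0]
    - [0.8,0.6,0,0]
    - [0.8,0.6,0,0]
    - [0.6,0.4,0,0]

```text
t: 13.75
eef_pos: [592.9, -74.7, 178.2]
tcp_rot: [3.141, -0.0, 1.756]
ft_force: [-0.6, -0.4, -1.7]
opening: 0.482
grip_force: 30.0
```

Request:
carry_out:
  series:
    - [0.2,0.2,0,0]
    - [0,0,0,0]
    - [0,0,0,0]
    - [0,0,0,0]
    - [0,0,0,0]

```text
t: 14.25
eef_pos: [600.7, -67.8, 178.5]
tcp_rot: [3.142, 0.0, 1.754]
ft_force: [-0.4, -0.2, -1.1]
opening: 0.487
grip_force: 30.0
```

Run:
```python
from h import *
cal=env.calibration("wrist"); im=save("wrist","w4.png"); s=env.state();print(s["eef_pos"],s["tcp_rot"])
import pickle;pickle.dump(cal,open("w4.pkl","wb"))
print(proj("wrist",(614.5,-32.5,66),cal),proj("wrist",np.array(s["eef_pos"])+[0,0,31.5],cal))
```

```text
[600.85056933 -67.67835175 178.51521715] [3.14138733e+00 9.53449313e-05 1.75406494e+00]
[345.8753526  184.29931245] [314.93908248 339.86082729]
```

View pics/w4.png

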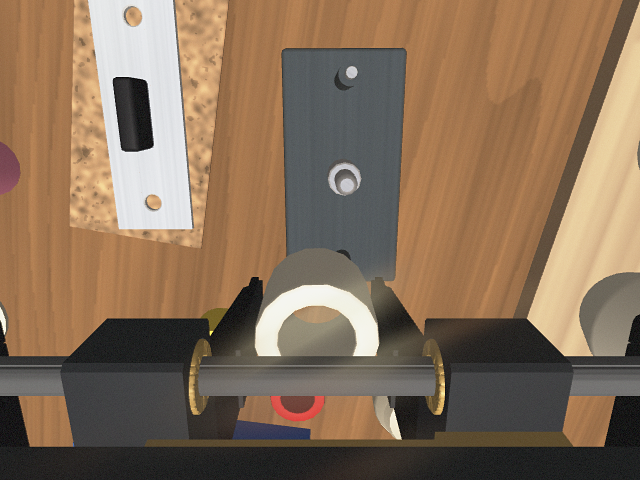

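The gauge pin is clear: shoulder ring at (344,179), nose tip at (346,184), near post tip at (351,72). The held sleeve's top ring spans columns 256–379, with its upper edge at row 284.

Run:
```python
from h import *
import pickle;cal=pickle.load(open("w4.pkl","rb"))
R=lambda u,v,z:ray("wrist",u,v,z,cal)[:2].round(1)
t=np.array([600.85,-67.68,178.5])
g=cv2.cvtColor(cv2.imread("pics/w4.png"),cv2.COLOR_BGR2GRAY)
k=(g>125).astype(np.uint8)[155:205,320:370]
n,l,st,ce=cv2.connectedComponentsWithStats(k);print(st[1:,4],ce[1:]+[320,155])
i=1+st[1:,4].argmax();e=cv2.fitEllipse(cv2.findContours((l==i).astype(np.uint8),0,1)[0][0]);print("sh ell",e[0][0]+320,e[0][1]+155,e[1],"->",R(e[0][0]+320,e[0][1]+155,41))
k=(g>190).astype(np.uint8)[165:205,330:365];n,l,st,ce=cv2.connectedComponentsWithStats(k);print("bright",st[1:,4],(ce[1:]+[330,165]).round(1).tolist())
print("nose",R(346,184.5,66),"post",R(351.5,72,90))
a=np.linspace(0,6.28,200);P=np.array([proj("wrist",t+[23*np.cos(x),23*np.sin(x),31.5],cal) for x in a]);print("pred ring",P.min(0),P.max(0))
# fit sleeve centre from ring outline upper half
im=cv2.imread("pics/w4.png").max(2)
k=((im>225).astype(np.uint8))[270:353,240:395]
n,l,st,_=cv2.connectedComponentsWithStats(k);i=1+st[1:,4].argmax();ys,xs=np.where(l==i);print("ring",xs.min()+240,xs.max()+240,ys.min()+270,xs[ys==ys.min()].mean()+240)
for z in (29,31.5): print(R((xs.min()+xs.max())/2+240,ys.min()+270,178.5+z))
```

```text
[637] [[344.29827316 179.10204082]]
sh ell 344.1391067504883 178.49347305297852 (31.287904739379883, 32.42641830444336) -> [614.9 -32.5]
bright [228 132   1] [[342.3, 174.5], [346.6, 184.9], [357.0, 187.0]]
nose [614.6 -32.6] post [602.4  34.1]
pred ring [251.20204111 280.63297754] [378.67927102 394.32979237]
ring 255 378 285 316.5
[597.7 -47.6]
[597.5 -46.6]
```

Request:
carry_out:
  series:
    - [0.1,0.3,0,0]
    - [0.12,0.3,0,0]
    - [0.05,0.12,-0.2,0]
    - [0,0,-0.6,0]
    - [0,0,-0.5,0]

```text
t: 14.8
eef_pos: [614.9, -29.8, 111.7]
tcp_rot: [3.142, 0.0, 1.757]
ft_force: [0.7, 0.2, -1.0]
opening: 0.484
grip_force: 30.0
```

Request:
carry_out:
  series:
    - [0,0,-0.3,0]
    - [0,0,0,0]
    - [0,0,0,0]
    - [0,0,0,0]
    - [0,0,0,0]

```text
t: 15.3
eef_pos: [615.3, -30.8, 99.1]
tcp_rot: [3.14, 0.001, 1.755]
ft_force: [0.2, 0.2, -1.4]
opening: 0.481
grip_force: 30.0
```

Request:
carry_out:
  series:
    - [-0.02,-0.02,-0.2,0]
    - [0,0,-0.2,0]
    - [0,0,-0.2,0]
    - [0,0,-0.2,0]
    - [0,0,-0.04,0]

```text
t: 15.8
eef_pos: [613.3, -31.8, 54.5]
tcp_rot: [-3.139, -0.001, 1.755]
ft_force: [-0.9, -0.1, -1.8]
opening: 0.483
grip_force: 30.0
```

Request:
carry_out:
  series:
    - [0,0,0,0]
    - [0,0,0,0]
    - [0,0,-0.04,0]
    - [0,0,0,0]
    - [0,0,0,0]

```text
t: 16.3
eef_pos: [614.0, -31.9, 54.4]
tcp_rot: [3.141, 0.0, 1.755]
ft_force: [-0.3, -0.4, -0.9]
opening: 0.487
grip_force: 30.0
```

Request:
carry_out:
  series:
    - [0,0,-0.04,0]
    - [0,0,-0.04,0]
    - [0,0,-0.04,0]
    - [0,0,0,0]
    - [0,0,0,0]

```text
t: 16.8
eef_pos: [613.9, -31.8, 48.1]
tcp_rot: [-3.142, -0.0, 1.755]
ft_force: [0.9, 0.9, -1.0]
opening: 0.483
grip_force: 30.0
```

Request:
carry_out:
  series:
    - [0,0,-0.08,0]
    - [0,0,-0.1,0]
    - [0,0,-0.1,0]
    - [0,0,-0.08,0]
    - [0,0,0,0]

```text
t: 17.3
eef_pos: [613.6, -31.8, 29.4]
tcp_rot: [-3.141, -0.0, 1.755]
ft_force: [1.0, 0.5, -2.0]
opening: 0.48
grip_force: 30.0
```

Request:
carry_out:
  series:
    - [0,0,-0.03,0]
    - [0,0,-0.03,0]
    - [0,0,0,0]
    - [0,0,0,0]
    - [0,0,0,0]

```text
t: 17.8
eef_pos: [614.0, -31.9, 27.4]
tcp_rot: [3.141, 0.0, 1.755]
ft_force: [0.6, 0.2, -0.9]
opening: 0.484
grip_force: 30.0
```

Request:
carry_out:
  series:
    - [0,0,-0.02,0]
    - [0,0,-0.02,0]
    - [0,0,0,0]
    - [0,0,0,0]
    - [0,0,0,0]

```text
t: 18.3
eef_pos: [614.1, -31.9, 26.5]
tcp_rot: [3.141, 0.0, 1.755]
ft_force: [-3.9, 0.8, 12.8]
opening: 0.483
grip_force: 30.0
```

Request:
carry_out:
  series:
    - [0,0,0.1,0]
    - [0,0,0.3,0]
    - [0,0,0.4,0]
    - [0,0,0.5,0]
    - [0,0,0.6,0]

```text
t: 18.8
eef_pos: [613.6, -31.8, 121.4]
tcp_rot: [-3.141, -0.0, 1.755]
ft_force: [0.2, 0.4, -0.7]
opening: 0.484
grip_force: 30.0
```

Request:
carry_out:
  series:
    - [0,-0.3,0.3,0]
    - [-0.2,-0.7,0,0]
    - [-0.3,-0.8,0,0]
    - [-0.3,-0.8,0,0]
    - [-0.3,-0.8,0,0]

```text
t: 19.3
eef_pos: [558.3, -203.3, 136.3]
tcp_rot: [3.141, 0.001, 1.756]
ft_force: [0.8, 0.8, -1.0]
opening: 0.484
grip_force: 30.0
```

Request:
carry_out:
  series:
    - [-0.2,-0.8,0,0]
    - [-0.2,-0.8,0,0]
    - [0,-0.8,0,0]
    - [0,-0.5,0,0]
    - [0,0,0,0]

```text
t: 19.8
eef_pos: [538.5, -350.0, 135.9]
tcp_rot: [3.141, 0.001, 1.752]
ft_force: [-0.7, 0.8, -1.4]
opening: 0.482
grip_force: 30.0
```

Run:
```python
from h import *
s=env.state();print(s["eef_pos"],s["tcp_rot"],s["opening"])
save("top","t5.png")
print(proj("top",(540,-357,5)))
```

```text
[ 538.48473589 -350.02786082  135.88516088] [3.14078872e+00 1.30665811e-03 1.75219521e+00] 0.48221595352912977
[485.6694323  244.19161733]
```

View pics/t5.png

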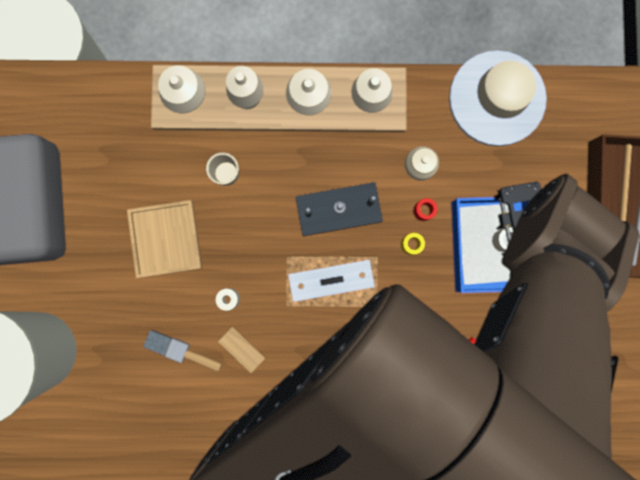

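The top view shows the cover on the mat, the bare gauge, and the held sleeve over the crate near (500,240), well inside the walls. I'll lower it now.

Request:
carry_out:
  series:
    - [0,-0.06,-0.4,0]
    - [0,0,-0.7,0]
    - [0,0,-0.6,0]
    - [0,0,-0.3,0]
    - [0,0,-0.16,0]

```text
t: 20.35
eef_pos: [538.9, -348.9, 26.5]
tcp_rot: [-3.141, -0.001, 1.756]
ft_force: [-0.3, 0.1, -0.8]
opening: 0.48
grip_force: 30.0
```

Request:
carry_out:
  series:
    - [0,0,-0.08,0]
    - [0,0,-0.06,0]
    - [0,0,-0.04,0]
    - [0,0,-0.02,0]
    - [0,0,0,0]

```text
t: 20.85
eef_pos: [539.0, -350.0, 17.6]
tcp_rot: [3.141, 0.0, 1.755]
ft_force: [-0.6, 0.2, -0.7]
opening: 0.484
grip_force: 30.0
```

Request:
carry_out:
  series:
    - [0,0,-0.02,0]
    - [0,0,-0.02,0]
    - [0,0,0,0]
    - [0,0,0,0]
    - [0,0,0,0]

```text
t: 21.35
eef_pos: [539.0, -350.0, 15.6]
tcp_rot: [3.141, 0.0, 1.755]
ft_force: [-1.5, 0.9, 5.5]
opening: 0.481
grip_force: 30.0
```

Request:
carry_out:
  series:
    - [0,0,0,0]
    - [0,0,0,0]
    - [0,0,0,0]
    - [0,0,0,0]
    - [0,0,0,0]
  fingers: -0.4

```text
t: 21.85
eef_pos: [538.9, -349.9, 15.1]
tcp_rot: [3.142, -0.0, 1.755]
ft_force: [-0.3, 0.8, 0.5]
opening: 0.694
grip_force: 0.0
```

Request:
carry_out:
  series:
    - [0,0,0.2,0]
    - [0,0,0.8,0]
    - [0,0,0.9,0]
    - [0,0,0.9,0]
    - [0,0,0.9,0]

```text
t: 22.35
eef_pos: [538.6, -349.7, 202.9]
tcp_rot: [3.141, 0.0, 1.755]
ft_force: [0.9, -0.3, 0.3]
opening: 0.697
grip_force: 0.0
```

Request:
carry_out:
  series:
    - [-0.1,0.8,0,0]
    - [-0.2,1,0,0]
    - [-0.2,1,0,0]
    - [-0.2,1,0,0]
    - [-0.2,1,0,0]

```text
t: 22.85
eef_pos: [493.9, -112.0, 201.0]
tcp_rot: [3.141, 0.0, 1.755]
ft_force: [0.9, -0.0, 0.5]
opening: 0.7
grip_force: 0.0
```

Request:
carry_out:
  series:
    - [-0.2,1,0,0]
    - [-0.2,1,0,0]
    - [-0.2,1,0,0]
    - [-0.2,1,0,0]
    - [-0.2,1,0,0]

```text
t: 23.35
eef_pos: [444.9, 133.2, 201.1]
tcp_rot: [3.14, 0.0, 1.755]
ft_force: [0.4, -1.0, 0.2]
opening: 0.702
grip_force: 0.0
```

Request:
carry_out:
  series:
    - [-0.1,1,0,0]
    - [-0.1,1,0,0]
    - [-0.1,0.8,0,0]
    - [0,0,0,0]
    - [0,0,0,0]

```text
t: 23.85
eef_pos: [430.2, 271.4, 200.6]
tcp_rot: [3.141, 0.0, 1.757]
ft_force: [-0.2, 0.2, -0.2]
opening: 0.702
grip_force: 0.0
```

Run:
```python
from h import *
cal=env.calibration("wrist"); im=save("wrist","w6.png"); s=env.state();print(s["eef_pos"],s["tcp_rot"])
R=lambda u,v,z:ray("wrist",u,v,z,cal)[:2].round(1)
x,y=proj("wrist",(416.5,207,42),cal).astype(int);print(x,y)
hsv=cv2.cvtColor(im,cv2.COLOR_RGB2HSV);y0,x0=y-45,x-45
k=((hsv[...,1]<60)&(hsv[...,2]>175)).astype(np.uint8)[y0:y0+90,x0:x0+90]
n,l,st,_=cv2.connectedComponentsWithStats(k);i=1+st[1:,4].argmax()
for q in cv2.findContours((l==i).astype(np.uint8),cv2.RETR_CCOMP,1)[0]:
    if len(q)>20:
        e=cv2.fitEllipse(q);u,v=e[0][0]+x0,e[0][1]+y0;print("ell",u,v,e[1],R(u,v,42),np.hypot(*(R(u-e[1][0]/2,v,42)-R(u+e[1][0]/2,v,42))))
for r in env.look_for("wrist","sleeve_a"):
    v,u=r["position"];print(r["conf"],u*640,v*480,R(u*640,v*480,42))
for r in env.look_for("wrist","tray"):
    v,u=r["position"];print("tray",r["conf"],u*640,v*480,R(u*640,v*480,10))
```

```text
[430.52316101 270.56787608 200.5761912 ] [3.14130483e+00 1.58025440e-04 1.75589103e+00]
284 286
ell 284.6100769042969 287.91918182373047 (48.75742721557617, 53.37379837036133) [416.6 206.1] 40.20572098594925
ell 284.62318420410156 288.30395126342773 (23.045150756835938, 24.96539878845215) [416.7 205.8] 18.926436537288282
0.91 285.632 279.216 [416.2 213.8]
tray 0.93 474.688 135.888 [546.7 353.2]
```

Request:
carry_out:
  series:
    - [-0.14,-0.4,0,0]
    - [-0.14,-0.6,0,0]
    - [0,-0.28,-0.5,0]
    - [0,0,-0.8,0]
    - [0,0,-0.6,0]
  fingers: -0.3

```text
t: 24.5
eef_pos: [416.8, 205.2, 104.3]
tcp_rot: [3.141, -0.0, 1.752]
ft_force: [0.8, 0.7, -1.1]
opening: 0.649
grip_force: 0.0
```

Request:
carry_out:
  series:
    - [0,0,0,0]
    - [0,0,0,0]
    - [0,0,0,0]
    - [0,0,0,0]
    - [0,0,0,0]

```text
t: 25.0
eef_pos: [417.1, 207.1, 106.2]
tcp_rot: [3.14, -0.0, 1.755]
ft_force: [0.3, -0.8, 0.3]
opening: 0.649
grip_force: 0.0
```

Request:
carry_out:
  series:
    - [0,-0.02,-0.6,0]
    - [0,0,-0.6,0]
    - [0,0,-0.5,0]
    - [0,0,-0.2,0]
    - [0,0,0,0]

```text
t: 25.5
eef_pos: [416.4, 205.9, 9.7]
tcp_rot: [-3.14, 0.0, 1.755]
ft_force: [0.3, 0.1, -0.1]
opening: 0.647
grip_force: 0.0
```

Request:
carry_out:
  series:
    - [0,0,0,0]
    - [0,0,0,0]
    - [0,0,0,0]
    - [0,0,0,0]
    - [0,0,0,0]
  fingers: 1

```text
t: 26.0
eef_pos: [417.1, 206.1, 11.3]
tcp_rot: [3.14, -0.0, 1.755]
ft_force: [-0.9, -0.6, 6.8]
opening: 0.487
grip_force: 30.0
```

Request:
carry_out:
  series:
    - [0,0,0.2,0]
    - [0,0,0.6,0]
    - [0,0,0.8,0]
    - [0,0,0.8,0]
    - [0,0,0.8,0]

```text
t: 26.5
eef_pos: [416.2, 205.7, 172.8]
tcp_rot: [3.141, -0.0, 1.755]
ft_force: [-0.2, 0.3, -1.3]
opening: 0.482
grip_force: 30.0
```

Request:
carry_out:
  series:
    - [0.4,-0.6,0.2,0]
    - [0.7,-0.9,0,0]
    - [0.7,-0.9,0,0]
    - [0.7,-0.9,0,0]
    - [0.6,-0.9,0,0]

```text
t: 27.0
eef_pos: [557.3, 14.2, 181.4]
tcp_rot: [3.141, 0.0, 1.755]
ft_force: [0.2, 1.1, -2.0]
opening: 0.485
grip_force: 30.0
```

Request:
carry_out:
  series:
    - [0.5,-0.7,0,0]
    - [0.1,-0.5,0,0]
    - [0,0,0,0]
    - [0,0,0,0]
    - [0,0,0,0]

```text
t: 27.5
eef_pos: [586.0, -43.2, 180.8]
tcp_rot: [3.141, -0.0, 1.756]
ft_force: [-0.1, -0.7, -0.3]
opening: 0.481
grip_force: 30.0
```

Run:
```python
from h import *
im=save("wrist","w7.png").max(2)
a=cv2.imread("pics/w4.png").max(2)
for g in(a,im):
    k=((g>225).astype(np.uint8))[270:353,240:395]
    n,l,st,_=cv2.connectedComponentsWithStats(k);i=1+st[1:,4].argmax();ys,xs=np.where(l==i);print("ring",xs.min()+240,xs.max()+240,ys.min()+270,xs[ys==ys.min()].mean()+240)
```

```text
ring 255 378 285 316.5
ring 256 377 284 317.0
```

Request:
carry_out:
  series:
    - [0.2,0.1,0,0]
    - [0.3,0.1,0,0]
    - [0.06,0.02,-0.2,0]
    - [0,0,-0.6,0]
    - [0,0,-0.5,0]

```text
t: 28.05
eef_pos: [614.2, -32.3, 113.6]
tcp_rot: [-3.141, -0.0, 1.756]
ft_force: [-0.3, -1.0, -1.8]
opening: 0.488
grip_force: 30.0
```

Request:
carry_out:
  series:
    - [0,0,-0.2,0]
    - [0,0,0,0]
    - [0,0,0,0]
    - [0,0,0,0]
    - [0,0,0,0]

```text
t: 28.55
eef_pos: [614.9, -33.2, 106.3]
tcp_rot: [3.14, 0.001, 1.755]
ft_force: [-0.2, -0.3, -2.1]
opening: 0.484
grip_force: 30.0
```

Request:
carry_out:
  series:
    - [-0.02,0.02,-0.2,0]
    - [0,0,-0.2,0]
    - [0,0,-0.1,0]
    - [0,0,0,0]
    - [0,0,0,0]

```text
t: 29.05
eef_pos: [613.5, -32.1, 80.0]
tcp_rot: [-3.141, -0.0, 1.755]
ft_force: [0.7, 0.2, -2.0]
opening: 0.487
grip_force: 30.0
```

Request:
carry_out:
  series:
    - [0,0,-0.06,0]
    - [0,0,-0.06,0]
    - [0,0,-0.06,0]
    - [0,0,0,0]
    - [0,0,0,0]

```text
t: 29.55
eef_pos: [613.5, -32.1, 71.1]
tcp_rot: [-3.142, -0.0, 1.755]
ft_force: [-0.3, 0.2, -1.5]
opening: 0.485
grip_force: 30.0
```

Request:
carry_out:
  series:
    - [0.01,0,-0.06,0]
    - [0,0,-0.06,0]
    - [0,0,-0.06,0]
    - [0,0,-0.06,0]
    - [0,0,0,0]

```text
t: 30.05
eef_pos: [613.8, -32.1, 58.7]
tcp_rot: [-3.141, -0.0, 1.755]
ft_force: [-0.1, 0.3, -1.1]
opening: 0.486
grip_force: 30.0
```

Request:
carry_out:
  series:
    - [0,0,-0.04,0]
    - [0,0,-0.03,0]
    - [0,0,0,0]
    - [0,0,0,0]
    - [0,0,0,0]

```text
t: 30.55
eef_pos: [614.1, -32.1, 55.8]
tcp_rot: [3.141, 0.0, 1.755]
ft_force: [-0.3, -0.3, -1.9]
opening: 0.485
grip_force: 30.0
```

Request:
carry_out:
  series:
    - [0,0,-0.02,0]
    - [0,0,-0.02,0]
    - [0,0,-0.02,0]
    - [0,0,0,0]
    - [0,0,0,0]

```text
t: 31.05
eef_pos: [614.0, -32.1, 52.7]
tcp_rot: [3.142, -0.0, 1.755]
ft_force: [0.1, -0.6, -1.5]
opening: 0.483
grip_force: 30.0
```

Request:
carry_out:
  series:
    - [0,0,-0.01,0]
    - [0,0,0,0]
    - [0,0,0,0]
    - [0,0,0,0]
    - [0,0,0,0]

```text
t: 31.55
eef_pos: [614.1, -32.1, 52.3]
tcp_rot: [3.141, 0.0, 1.755]
ft_force: [-0.6, 0.4, 1.0]
opening: 0.48
grip_force: 30.0
```

Request:
carry_out:
  series:
    - [0,0,-0.01,0]
    - [0,0,0,0]
    - [0,0,0,0]
    - [0,0,0,0]
    - [0,0,0,0]

```text
t: 32.05
eef_pos: [614.1, -32.1, 52.3]
tcp_rot: [3.141, 0.0, 1.755]
ft_force: [-1.6, -0.5, 6.3]
opening: 0.485
grip_force: 30.0
```

Request:
carry_out:
  series:
    - [0,0,0.1,0]
    - [0,0,0.3,0]
    - [0,0,0.4,0]
    - [0,0,0.5,0]
    - [0,0,0.4,0]

```text
t: 32.55
eef_pos: [614.2, -32.2, 139.0]
tcp_rot: [3.14, 0.0, 1.755]
ft_force: [-0.2, -0.9, -1.2]
opening: 0.486
grip_force: 30.0
```

Request:
carry_out:
  series:
    - [-0.2,0.4,0,0]
    - [-0.2,0.8,0,0]
    - [-0.2,0.9,0,0]
    - [-0.2,0.9,0,0]
    - [-0.2,0.9,0,0]

```text
t: 33.05
eef_pos: [563.6, 164.5, 137.9]
tcp_rot: [3.14, -0.0, 1.755]
ft_force: [1.4, 0.5, -1.8]
opening: 0.485
grip_force: 30.0
```

Request:
carry_out:
  series:
    - [-0.2,0.9,0,0]
    - [-0.2,0.9,0,0]
    - [0,0.9,0,0]
    - [0,0.7,0,0]
    - [0,0.3,0,0]

```text
t: 33.55
eef_pos: [543.5, 350.9, 137.7]
tcp_rot: [3.14, -0.001, 1.758]
ft_force: [0.1, 0.0, -1.4]
opening: 0.485
grip_force: 30.0
```

Request:
carry_out:
  series:
    - [0,0,0,0]
    - [0,0,0,0]
    - [0,0,0,0]
    - [0,0,0,0]
    - [0,0,0,0]

```text
t: 34.05
eef_pos: [544.3, 347.0, 136.9]
tcp_rot: [3.141, 0.0, 1.754]
ft_force: [-0.0, -0.2, -0.3]
opening: 0.485
grip_force: 30.0
```

Run:
```python
from h import *
s=env.state();print(s["eef_pos"],s["opening"])
# tray rim corners read off top0: (127,209),(192,200),(200,270),(136,277)
print(np.mean([ray("top",u,v,18) for u,v in((127,209),(192,200),(200,269),(136,277))],0))
```

```text
[544.33760959 346.99778217 136.91168436] 0.4850077150469088
[545.50624814 348.09563364  18.        ]
```

Request:
carry_out:
  series:
    - [0,0,-0.4,0]
    - [0,0,-0.7,0]
    - [0,0,-0.6,0]
    - [0,0,-0.4,0]
    - [0,0,-0.16,0]

```text
t: 34.55
eef_pos: [543.4, 347.1, 21.7]
tcp_rot: [-3.139, 0.001, 1.755]
ft_force: [-0.1, -0.4, -1.8]
opening: 0.486
grip_force: 30.0
```

Request:
carry_out:
  series:
    - [0,0,-0.02,0]
    - [0,0,0,0]
    - [0,0,0,0]
    - [0,0,0,0]
    - [0,0,0,0]

```text
t: 35.05
eef_pos: [544.2, 348.0, 23.4]
tcp_rot: [3.141, -0.0, 1.755]
ft_force: [-0.6, 0.5, -1.0]
opening: 0.483
grip_force: 30.0
```

Request:
carry_out:
  series:
    - [0,0,-0.04,0]
    - [0,0,-0.03,0]
    - [0,0,-0.02,0]
    - [0,0,-0.02,0]
    - [0,0,0,0]

```text
t: 35.55
eef_pos: [543.9, 347.9, 18.3]
tcp_rot: [3.141, 0.0, 1.755]
ft_force: [-4.1, -2.7, 10.3]
opening: 0.485
grip_force: 30.0
```

Request:
carry_out:
  series:
    - [0,0,0,0]
    - [0,0,0,0]
    - [0,0,0,0]
    - [0,0,0,0]
    - [0,0,0,0]

```text
t: 36.05
eef_pos: [544.0, 347.9, 18.3]
tcp_rot: [3.141, -0.0, 1.755]
ft_force: [-4.3, -2.3, 10.6]
opening: 0.484
grip_force: 30.0
```

Request:
carry_out:
  series:
    - [0,0,0,0]
    - [0,0,0,0]
    - [0,0,0,0]
    - [0,0,0,0]
    - [0,0,0,0]
  fingers: -0.4

```text
t: 36.55
eef_pos: [544.0, 347.9, 17.0]
tcp_rot: [-3.142, 0.0, 1.755]
ft_force: [-0.7, -0.8, 0.1]
opening: 0.703
grip_force: 0.0
```

Request:
carry_out:
  series:
    - [0,0,0.2,0]
    - [0,0,0.8,0]
    - [0,0,0.9,0]
    - [0,0,0.9,0]
    - [0,0,0.9,0]

```text
t: 37.05
eef_pos: [543.7, 347.8, 204.9]
tcp_rot: [3.141, -0.0, 1.755]
ft_force: [1.5, 0.4, -0.6]
opening: 0.698
grip_force: 0.0
```

Request:
carry_out:
  series:
    - [-0.4,-0.2,0,0]
    - [-0.5,0,0,0]
    - [-0.5,0,0,0]
    - [-0.5,0,0,0]
    - [0,0,0,0]

```text
t: 37.55
eef_pos: [446.7, 337.9, 203.3]
tcp_rot: [-3.141, -0.0, 1.757]
ft_force: [1.3, -0.0, 0.0]
opening: 0.703
grip_force: 0.0
```

Run:
```python
from h import *
s=env.state();print(s["eef_pos"],s["opening"])
save("side","s9.png")
```

```text
[446.67110988 337.86551429 203.27967498] 0.7026704397002593
```

View pics/s9.png

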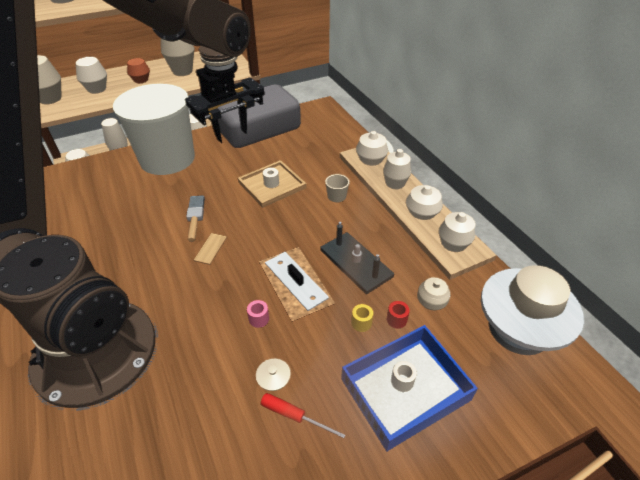

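The side view shows the wide sleeve upright in the crate at (404,376), the narrow one upright in the tray at (271,177), and the cover flat on the mat at (296,277). The pot and cup haven't moved, so I'm handing in.

```bash
python3 -c "
from cell import env
print(env.job_done())"
```

```text
the job is handed in; nothing more can be done
None
```

I handed the job in at about 37.6 s: the cover lies flat on the mat, the sleeve that went right down is upright in the crate, the one that stopped on the shoulder is upright in the tray, and the pot and cup were left alone. No verdict came back.

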